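Clamp the charcoal block in its quick clamp

ROBOT

A 6-joint arm with a two-finger parallel gripper is mounted at the origin on a cart in front of the work surface, level with it; the furniture and walls round the work are solid. World frame = base frame: x ahead of the robot, y to its left, z up, the work surface at z = 0. Lengths are in m, angles in rad, forces in N, time in s.
With the tool pointing down it reaches from about 0.3 to 0.775 m from the base axis. Payload 14.6 kg.
Tool frame: the origin (TCP) lies midway between the tips of the shut fingers; the grasp point (between the pads) lies 19 mm behind it (env.grip_depth is the distance from the TCP to the grasp point, in m); z points along the fingers, y is the line along which they close (so a half turn about z gives the same grasp; the last joint's range is limited). The gripper opens to 85 mm and grips with 20 to 120 N. Pads are 22 mm wide; open, the fingers measure 114 mm over their backs; the gripper's body (76 mm by 85 mm) begins 54 mm behind the grasp point. The pads swing forward as they close: fully open they stand 13 mm farther back than shut.
Start: joints at [-1.27, 0.3, 1.521, -0, 1.321, -0.067], TCP at [0.198, -0.513, 0.231] pointing down, gripper open.
Joint ranges: [-3.03, 3.03], [-0.79, 2.21], [0.23, 2.52], [-1.04, 4.18], [0, 3.07], [-2.55, 2.55]. Speed limits (rad/s): [2.22, 2.22, 2.57, 3.14, 3.14, 3.14].

INTERFACE

Orientations are given as [roll, pitch, yaw] about the fixed x, y, z axes, in that order (R = Rz(yaw) Ry(pitch) Rx(roll)).
In Python, from bench import telemetry, get_image, camera_info, env gives the robot as it stands.
- The arm moves only by the tool send_rows, never from a script. Its argument "steps" is a list of rows, each an object with "linear": the shift along the world's x, y, z in m, a list of three; "twist": the turn about the world's z in rad; "fingers": the opening, from -1 (shut) to 1 (fully open), so that 0 is half open. A call has 1 to 5 rows; each row is the pose to reach, as a shift and turn from the pose commanded when the call began; what a row does not reach only later rows make up. A row lasts 1/8 s, in which the tool goes at most 62.5 mm and 10.7 degrees, less where a joint would pass 70% of its speed; a pose out of reach is approached as far as the arm can. A call with a gripper value outside its range is refused whole. The fingers move at their own pace and stop on an object; "newtons" is the grip in N (left out, the last holds). Time passes only in rows, so rows that repeat a pose let the fingers close. It gives the time, the measured TCP pose, the force, the opening and the grip force at its end, in the units of the state.
- telemetry.observe(): the state, without advancing time (a new reading comes with each control period).
- get_image(name): name is "side" or "top" or "wrist"; returns the picture (420x560x3 uint8, red, green, blue); there is no depth.
- camera_info(name): a dict with "vertical_fov" (degrees; the focal length in pixels is half the picture's height over the tangent of half this angle, whatever the lens; pixels are square), "cx", "cy" (the principal point, pixels), "pose" (4x4, takes a point from camera to world coordinates); the wrist camera has in their place "mount" (4x4, takes a point from camera to tool coordinates, whose origin is the TCP and whose axes are the flange's). Camera axes: x right, y down, z forward; pixel columns grow to the right and rows downward; lengths in m; the calibration is good to about 2 mm. A picture is of the moment at which its call begins: read the wrist's pose just before it. camera_info takes no time and is no camera call.
- env.close_job(): hands the job in; it is judged then, once.
The state is a dict: "clock": time; "joint_positions": joint angles; "qvel": joint speeds; "effort": joint torques, N m; "tcp_pos": TCP position; "tool_rot": TCP orientation; "force": force on the tool from outside, world axes, zero at the start; "ft_torque": the same for the moment, N m; "opening": opening from 0.0 (shut) to 1.0 (fully open); "grip_force": force on a finger pad.
Only numpy, scipy, OpenCV 4.12 (cv2) and the standard library are available. Lean on these libraries where they do the work, as an engineer would, in place of code of your own. Each camera call takes 0.05 s, during which the arm holds its last target. There are 200 camera calls.

TASK

Clamp the charcoal soldering block in its holding fixture: push the clamp strap round sideways with the outside of a finger until it meets its stop across the block, and then push the cam lever fully down, so that the foot under the strap bears on the block. It is all done by pushing: do not lift anything, leave the block lying in its nest, leave the tin, the pot and the jar where they stand, and do not push the lever down before the strap is home.

Things in the scene. Friction and masses are not known exactly. Their poses are not given: they have to be found in the camera images.
- fixture: The clamp fixture, fixed to the bench: an aluminium plate 124 (x) x 156 (y) x 8 mm with a steel post. Origin on the bench surface, under the axis of the post; z up. The plate reaches from y = -124 to y = +32 mm in this frame. The nest for the block is centred at y = -80 mm between rails that stand 9 mm above the plate. A stop pin (8 mm thick, top 58 mm above the bench) stands at x = +12.5, y = -30 mm.
- strap (a joint): Angle of the strap about the upright axis of the post, in rad: 0 = home against the stop, pointing along -y of the fixture across the block; it grows to 1.8 as the strap swings away clockwise seen from above (about 1.57: pointing along -x of the fixture). It starts open between 0.8 and 1.5. Stays where it is left; about 1.5 N at the end moves it.
- strap_end (a point): Point on the strap 115 mm from the post's axis, at the middle of its section, 54 mm above the bench. The strap is a level steel bar 16 mm wide and 16 mm high (46 to 62 mm above the bench) that ends 135 mm from the axis. Axes of the strap: -y points from the post to the free end, x across, z up; the open side, from which it is pushed home, is -x (when home, the axes are those of the fixture).
- cam_lever (a joint): Angle of the cam lever in rad: 0 = up, 60 degrees above level; 1.03 = fully down, level (its end stop). Starts between 0 and 0.2. Stiff: about 3 N square to its end moves it; stays where it is left. As it goes down, the foot comes down out of the strap, by up to 5.4 mm.
- lever_grip (a point): Point on the axis of the lever's black round grip, 75 mm from the lever's pivot. The pivot is level, on the post's axis, 74 mm above the bench, and turns with the strap. The lever points away from the free end of the strap (along +y of the strap) and up, and moves in the strap's y-z plane. The lever is 10 mm thick, the last 28 mm of it (grip) 14 mm; it ends 93 mm from the pivot.
- foot: Round rubber foot, 18 mm across, under the strap 80 mm from the post's axis; 4 mm above the block while the lever is up, sprung, pressing on the block with about 5 N when strap is home and lever down. Origin at the underside of the strap.
- charcoal: The black charcoal block, 58 x 88 x 30 mm, lying loose in the nest on the plate with its long side along x of the fixture. Origin at the centre of its underside, 8 mm above the bench; its top is 38 mm above the bench.
- solder_tin: Bystander: round flat tin, red lid, 52 mm across, 20 mm high. Origin at its underside.
- flux_pot: Bystander: round green pot, 40 mm across, 24 mm high. Origin at its underside.
- jar: Bystander: black jar with white lid, 33 mm across, 47 mm high. Origin at its underside.
Not all that is in view belongs to the job. What is meant by the charcoal is not red or turquoise, and is the larger of those in its own colour.

How it is judged:
By the outcome, as a careful person would: the job done as asked, in the order asked, and still so for the second after the job is handed in, with the robot touching nothing.
It also fails if it takes over 50 s, if anything falls off the work surface, if the arm or the gripper's body presses on something with over 40 N, if the wrist force passes 120 N, or if a joint passes its speed limit or range.

## Working session

There is one attempt and no reset: what is moved stays moved. The work goes in short steps, Python scripts to look and compute and a tool call to move; the robot and the scene stay as the last step left them, time stands still between calls to the robot, and variables do not carry over. Pictures are saved under pics/ and viewed, at most 10 in all, crops included, and the job is handed in when it is done.

Besides the shell and the picture viewer there is one more tool, called after "Emit:" in YAML: its name, and indented under it one key for each argument. send_rows: Moves the arm, as the interface text tells. Its arguments: {"type":"object","properties":{"steps":{"type":"array"},"newtons":{"type":"number"}},"required":["steps"]}

```bash
mkdir -p pics
python3 - <<'E'
from bench import telemetry,get_image,camera_info,env
import cv2,numpy as np
print(telemetry.observe())
for n in("top","side","wrist"):
    im=get_image(n); cv2.imwrite(f"pics/{n}0.png",im[:,:,::-1]); print(n,camera_info(n))
E
```

```text
{'clock': 0.0, 'joint_positions': array([-1.26958908e+00,  3.00494959e-01,  1.52160123e+00,  1.67530396e-05,
        1.32071783e+00, -6.65809668e-02]), 'qvel': array([ 8.07772102e-04,  3.19173824e-05, -3.96569637e-04,  1.61865240e-03,
        7.79545921e-04,  4.66931734e-04]), 'effort': array([ 2.13896660e-04, -5.43503666e+01, -3.61791551e+01, -6.43076692e-05,
        4.02351041e-03, -1.26942902e-05]), 'tcp_pos': array([ 0.19769171, -0.51297996,  0.23069971]), 'tool_rot': array([-3.14037507e+00, -9.74505371e-05,  3.67783994e-01]), 'force': array([ 0.30979889, -0.38076318, -1.19332104]), 'ft_torque': array([0.00988347, 0.03144135, 0.04732706]), 'grip_force': 0.0, 'opening': 0.9996800105135819}
top {'vertical_fov': 42.913986409043645, 'cx': 281.6231076369869, 'cy': 211.02468318591247, 'pose': array([[ 0.00872864, -0.99471841,  0.10226973,  0.35876823],
       [-0.99965856, -0.00616128,  0.02539283, -0.36541722],
       [-0.02462861, -0.10245645, -0.99443256,  1.20972504],
       [ 0.        ,  0.        ,  0.        ,  1.        ]])}
side {'vertical_fov': 46.61547472568501, 'cx': 278.27024835936027, 'cy': 213.8202081194121, 'pose': array([[ 0.9934999 , -0.0406297 ,  0.10633521,  0.33658778],
       [-0.11382075, -0.34086443,  0.9331968 , -1.3754185 ],
       [-0.00166962, -0.93923408, -0.34327328,  0.49939328],
       [ 0.        ,  0.        ,  0.        ,  1.        ]])}
wrist {'vertical_fov': 65.18764084051918, 'cx': 279.0587798259392, 'cy': 205.79480169881748, 'mount': array([[-3.77745785e-04, -9.49032816e-01, -3.15177047e-01,
         8.06904126e-02],
       [ 9.99999852e-01, -4.82065624e-04,  2.53033553e-04,
         5.95225727e-04],
       [-3.92073165e-04, -3.15176904e-01,  9.49032858e-01,
        -1.43018788e-01],
       [ 0.00000000e+00,  0.00000000e+00,  0.00000000e+00,
         1.00000000e+00]])}
```

View pics/top0.png

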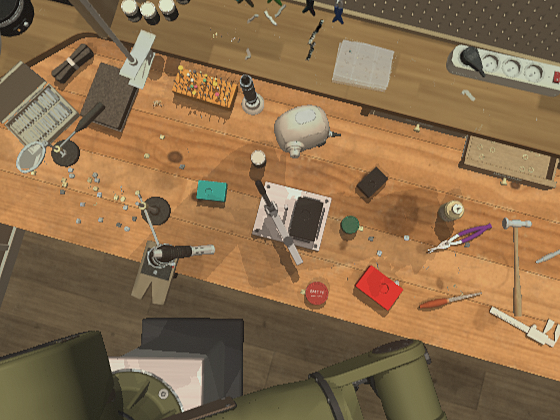

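View pics/side0.png

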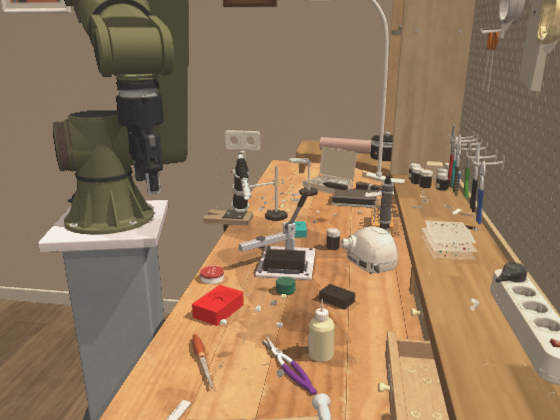

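The black candidates are the block at top (307,220), in the nest, and a smaller loose block at (372,182). The red (379,288) and turquoise (211,191) ones are ruled out by colour. The larger black one, in the nest, fits the description, so I'll confirm it in an enlarged crop.

Run:
```python
import cv2
a=cv2.imread("pics/top0.png")[140:310,230:400]
cv2.imwrite("pics/c1.png",cv2.resize(a,(595,595),interpolation=cv2.INTER_CUBIC))
```

```text
(no output)
```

View pics/c1.png

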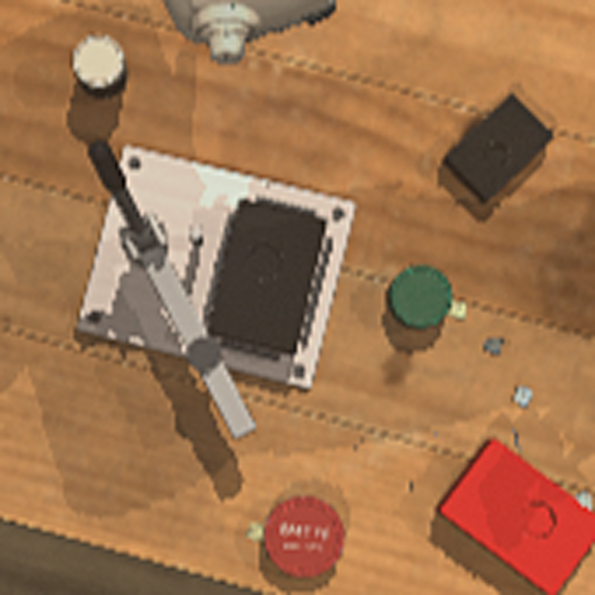

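```bash
cat > h.py <<'E'
import numpy as np
from bench import camera_info
def ray(n,u,v,z,T=None):
    c=camera_info(n); T=c["pose"] if T is None else T
    f=210/np.tan(np.radians(c["vertical_fov"]/2))
    d=T[:3,:3]@[(u-c["cx"])/f,(v-c["cy"])/f,1]; o=T[:3,3]
    return o+d*(z-o[2])/d[2]
E
python3 - <<'E'
from h import *
np.set_printoptions(precision=4,suppress=True)
P=lambda u,v,z:ray("top",230+u/3.5,140+v/3.5,z)[:2]
c=[P(128,146,.008),P(355,204,.008),P(308,386,.008),P(79,328,.008)]
print(np.array(c),[np.linalg.norm(c[i]-c[i-1]) for i in range(4)])
ey=(c[0]-c[1])+(c[3]-c[2]);th=np.arctan2(-ey[0],ey[1])
m=np.mean(c,0); y=np.array([-np.sin(th),np.cos(th)]);post=m+.046*y
x=np.array([np.cos(th),np.sin(th)])
print("yaw",th,"post",post,"strap end far",P(243,432,.062),"block",P(268,275,.038),"nest",post-.08*y)
e=P(243,432,.062)-post;print("len",np.linalg.norm(e),"angle",np.arctan2(-e@x,-e@y))
print("jar",P(98,62,.047),"tin",P(304,537,.02),"pot",P(421,297,.024))
print("lever end",P(98,145,.14), P(98,145,.155))
f=.001
E
```

```text
[[ 0.5492 -0.2999]
 [ 0.512  -0.4472]
 [ 0.3944 -0.417 ]
 [ 0.4305 -0.2697]] [np.float64(0.1224820623895826), np.float64(0.15192406370938913), np.float64(0.12140689122290091), np.float64(0.15175504415277896)]
yaw -0.2437592524126253 post [ 0.4826 -0.3138] strap end far [ 0.3645 -0.3752] block [ 0.4629 -0.3905] nest [ 0.4633 -0.3914]
len 0.1331476672335705 angle 0.8481544550706112
jar [ 0.5966 -0.2824] tin [ 0.2993 -0.4142] pot [ 0.4508 -0.4878]
lever end [ 0.5288 -0.2897] [ 0.5264 -0.2907]
```

```bash
cat >> h.py <<'E'
th=-.2438; post=np.array([.4826,-.3138])
R=np.array([[np.cos(th),-np.sin(th)],[np.sin(th),np.cos(th)]])
def strap(a,gap): return post+R@(.112*np.array([-np.sin(a),-np.cos(a)])-gap*np.array([np.cos(a),-np.sin(a)]))
E
python3 - <<'E'
from h import *
from bench import telemetry
s=telemetry.observe();p=s["tcp_pos"];print("z",.046-p[2])
for a,g in((.848,.045),(.848,.0225),(.7,.0225),(.55,.0225),(.4,.0225),(.25,.0225),(.1,.0225),(0,.0225),(0,.06)):
    q=strap(a,g);print(a,g,q.round(4),(q-p[:2]).round(4),"yaw",round(1.327-a-s["tool_rot"][2],3))
E
```

```text
z -0.18485078329469118
0.848 0.045 [ 0.3625 -0.3255] [0.1648 0.1876] yaw 0.111
0.848 0.0225 [ 0.3728 -0.3455] [0.1751 0.1676] yaw 0.111
0.7 0.0225 [ 0.3787 -0.3613] [0.181  0.1518] yaw 0.259
0.55 0.0225 [ 0.387  -0.3763] [0.1893 0.1368] yaw 0.409
0.4 0.0225 [ 0.3974 -0.3899] [0.1997 0.1232] yaw 0.559
0.25 0.0225 [ 0.4097 -0.4018] [0.212  0.1113] yaw 0.709
0.1 0.0225 [ 0.4237 -0.4117] [0.226  0.1014] yaw 0.859
0 0.0225 [ 0.4337 -0.4171] [0.236 0.096] yaw 0.959
0 0.06 [ 0.3973 -0.408 ] [0.1996 0.105 ] yaw 0.959
```

Emit:
send_rows:
  steps:
    - {"linear": [0.04,0.045,0],"twist": 0.03,"fingers": -1}
    - {"linear": [0.08,0.09,0],"twist": 0.06,"fingers": -1}
    - {"linear": [0.12,0.135,0],"twist": 0.09,"fingers": -1}
    - {"linear": [0.162,0.192,0],"twist": 0.11,"fingers": -1}
    - {"linear": [0.162,0.192,-0.03],"twist": 0.11,"fingers": -1}
  newtons: 40

```text
clock: 0.78
tcp_pos: [0.3621, -0.3192, 0.2025]
tool_rot: [3.138, -0.001, 0.482]
force: [-0.1, -0.8, -0.1]
opening: -0.001
grip_force: 0.0
```

Emit:
send_rows:
  steps:
    - {"linear": [0,0,-0.05],"twist": 0,"fingers": -1}
    - {"linear": [0,0,-0.1],"twist": 0,"fingers": -1}
    - {"linear": [0,0,-0.13],"twist": 0,"fingers": -1}
    - {"linear": [0,0,-0.155],"twist": 0,"fingers": -1}
    - {"linear": [0,0,-0.155],"twist": 0,"fingers": -1}

```text
clock: 1.4
tcp_pos: [0.3591, -0.3205, 0.0449]
tool_rot: [-3.138, 0.001, 0.478]
force: [-0.1, 0.1, 0.6]
opening: 0.003
grip_force: 0.0
```

Run:
```python
from bench import *
import cv2
from h import *
s=telemetry.observe();print(s["clock"],s["tcp_pos"],s["tool_rot"],s["force"],s["opening"])
a=get_image("top")[140:310,230:400,::-1]
b=get_image("wrist")[:,:,::-1]
cv2.imwrite("pics/c2.png",np.hstack([cv2.resize(a,(380,380)),cv2.resize(b,(420,380))]))
```

```text
1.4 [ 0.35905496 -0.32049243  0.04493079] [-3.13822907e+00  9.85118124e-04  4.77779647e-01] [-0.10858302  0.05489572  0.57848692] 0.003185267729502304
```

View pics/c2.png

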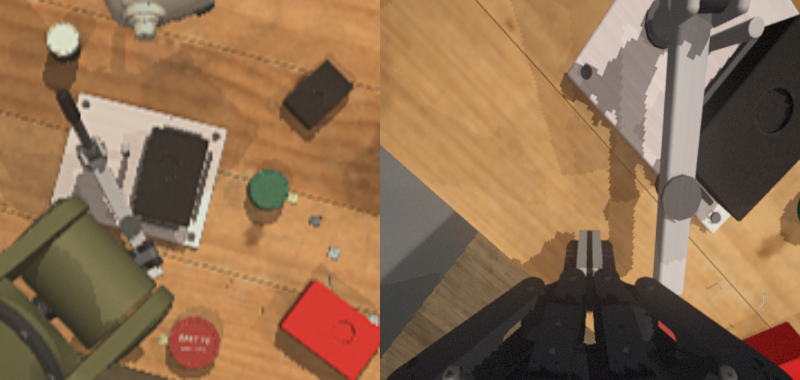

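The shut finger hangs beside the strap's open side, with tips at wrist (590,250) and the strap at (675,200). The block is in its nest, and the way is clear, so I'll push now.

Emit:
send_rows:
  steps:
    - {"linear": [0.007,-0.012,0],"twist": 0,"fingers": -1}
    - {"linear": [0.013,-0.0245,0],"twist": 0,"fingers": -1}
    - {"linear": [0.016,-0.032,0],"twist": 0.075,"fingers": -1}
    - {"linear": [0.019,-0.04,0],"twist": 0.15,"fingers": -1}
    - {"linear": [0.023,-0.048,0],"twist": 0.225,"fingers": -1}

```text
clock: 2.12
tcp_pos: [0.3832, -0.3702, 0.0466]
tool_rot: [3.141, -0.0, 0.705]
force: [-0.3, 1.9, 0.2]
opening: -0.002
grip_force: 0.8
```

Emit:
send_rows:
  steps:
    - {"linear": [0.0045,-0.0075,0],"twist": 0.075,"fingers": -1}
    - {"linear": [0.0095,-0.0145,0],"twist": 0.15,"fingers": -1}
    - {"linear": [0.015,-0.021,0],"twist": 0.225,"fingers": -1}
    - {"linear": [0.021,-0.027,0],"twist": 0.3,"fingers": -1}
    - {"linear": [0.027,-0.033,0],"twist": 0.375,"fingers": -1}

```text
clock: 2.75
tcp_pos: [0.4101, -0.4031, 0.0465]
tool_rot: [3.142, -0.0, 1.08]
force: [-0.4, 1.2, -0.4]
opening: -0.002
grip_force: 0.7
```

Run:
```python
from bench import *
import cv2
from h import *
s=telemetry.observe();print(s["clock"],s["tcp_pos"],s["tool_rot"],s["force"],s["opening"])
p=s["tcp_pos"]
for a,g in((.1,.0225),(0,.0225),(0,.0155)): print(strap(a,g)-p[:2])
a=get_image("top")[140:310,230:400,::-1]
b=get_image("wrist")[:,:,::-1]
cv2.imwrite("pics/c3.png",np.hstack([cv2.resize(a,(380,380)),cv2.resize(b,(420,380))]))
```

```text
2.75 [ 0.41013664 -0.40308994  0.04649515] [ 3.14158897e+00 -5.98471006e-05  1.08004290e+00] [-0.41455847  1.1702522  -0.36620885] -0.0017080587301005561
[ 0.01352852 -0.00857188]
[ 0.02359283 -0.01396664]
[ 0.03038583 -0.01565638]
```

View pics/c3.png

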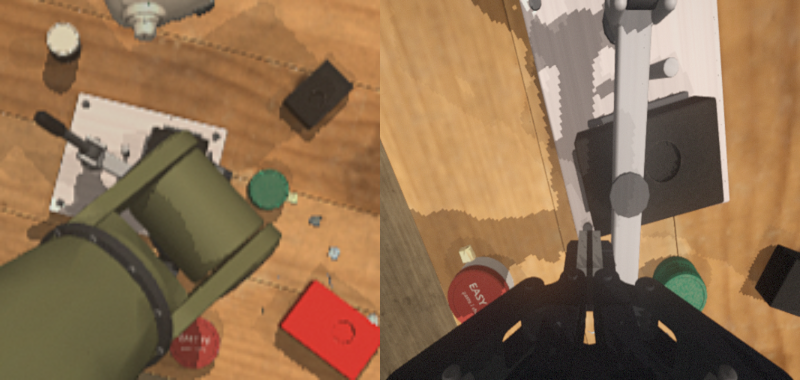

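The strap has followed to about 0.25 rad. It sits against the finger at wrist (615,250), the stop pin is at (672,67), and the block is still nested. I'll carry on to the stop.

Emit:
send_rows:
  steps:
    - {"linear": [0.0045,-0.003,0],"twist": 0.05,"fingers": -1}
    - {"linear": [0.009,-0.006,0],"twist": 0.1,"fingers": -1}
    - {"linear": [0.0135,-0.0085,0],"twist": 0.15,"fingers": -1}
    - {"linear": [0.0185,-0.0115,0],"twist": 0.2,"fingers": -1}
    - {"linear": [0.0215,-0.013,0],"twist": 0.247,"fingers": -1}

```text
clock: 3.48
tcp_pos: [0.4313, -0.4157, 0.0464]
tool_rot: [3.142, 0.0, 1.324]
force: [-2.5, -0.5, -0.5]
opening: -0.001
grip_force: 0.7
```

Emit:
send_rows:
  steps:
    - {"linear": [0.002,-0.0005,0],"twist": 0,"fingers": -1}
    - {"linear": [0.004,-0.001,0],"twist": 0,"fingers": -1}

```text
clock: 3.72
tcp_pos: [0.4352, -0.4164, 0.0464]
tool_rot: [3.142, 0.0, 1.323]
force: [-1.1, -0.5, 0.2]
opening: 0.001
grip_force: 0.8
```

Emit:
send_rows:
  steps:
    - {"linear": [0.0015,-0.0004,0],"twist": 0,"fingers": -1}
    - {"linear": [0.0015,-0.0004,0],"twist": 0,"fingers": -1}

```text
clock: 3.98
tcp_pos: [0.4356, -0.4165, 0.0462]
tool_rot: [-3.139, -0.001, 1.323]
force: [-11.5, 1.8, 5.1]
opening: -0.002
grip_force: 6.0
```

Emit:
send_rows:
  steps:
    - {"linear": [0.0015,-0.0004,0],"twist": 0,"fingers": -1}
    - {"linear": [0.0015,-0.0004,0],"twist": 0,"fingers": -1}

```text
clock: 4.22
tcp_pos: [0.4359, -0.4166, 0.0461]
tool_rot: [-3.136, -0.001, 1.323]
force: [-22.7, 4.9, 10.6]
opening: 0.001
grip_force: 11.6
```

Emit:
send_rows:
  steps:
    - {"linear": [0.001,-0.0003,0],"twist": 0,"fingers": -1}
    - {"linear": [0.001,-0.0003,0],"twist": 0,"fingers": -1}

```text
clock: 4.47
tcp_pos: [0.4361, -0.4167, 0.0461]
tool_rot: [-3.134, -0.002, 1.323]
force: [-28.8, 7.6, 14.7]
opening: 0.002
grip_force: 15.4
```

The strap is against its stop: the force has climbed to 29 N with no further motion. I'll back off, rise and check.

Emit:
send_rows:
  steps:
    - {"linear": [-0.01,0.0025,0],"twist": 0,"fingers": -1}
    - {"linear": [-0.025,0.006,0],"twist": 0,"fingers": -1}
    - {"linear": [-0.04,0.01,0],"twist": 0,"fingers": -1}
    - {"linear": [-0.04,0.01,0.05],"twist": 0,"fingers": -1}
    - {"linear": [-0.04,0.01,0.1],"twist": 0,"fingers": -1}

```text
clock: 5.1
tcp_pos: [0.3991, -0.4071, 0.1475]
tool_rot: [-3.141, -0.0, 1.324]
force: [-0.5, -0.1, -0.1]
opening: 0.003
grip_force: 0.0
```

Emit:
send_rows:
  steps:
    - {"linear": [-0.02,0.0,0.04],"twist": 0,"fingers": -1}
    - {"linear": [-0.06,0.0,0.08],"twist": 0,"fingers": -1}
    - {"linear": [-0.06,0.0,0.08],"twist": 0,"fingers": -1}

```text
clock: 5.48
tcp_pos: [0.3384, -0.4082, 0.2297]
tool_rot: [3.137, 0.004, 1.322]
force: [0.5, 0.1, -0.2]
opening: 0.001
grip_force: 0.0
```

Run:
```python
from bench import *
import cv2
from h import *
s=telemetry.observe();print(s["clock"],s["tcp_pos"],s["tool_rot"],s["force"],s["joint_positions"])
a=get_image("side")[200:280,200:360,::-1]
b=get_image("wrist")[:,:,::-1]
cv2.imwrite("pics/c4.png",np.vstack([cv2.resize(b,(560,420))[:330],cv2.resize(a,(560,270))]))
```

```text
5.475 [ 0.33838612 -0.40819103  0.22968183] [3.13698568 0.00376902 1.32231785] [ 0.5465087   0.11530384 -0.18824771] [-9.47748364e-01  2.53927551e-01  1.58339619e+00  8.39680169e-05
  1.29831719e+00 -6.99300926e-01]
```

View pics/c4.png

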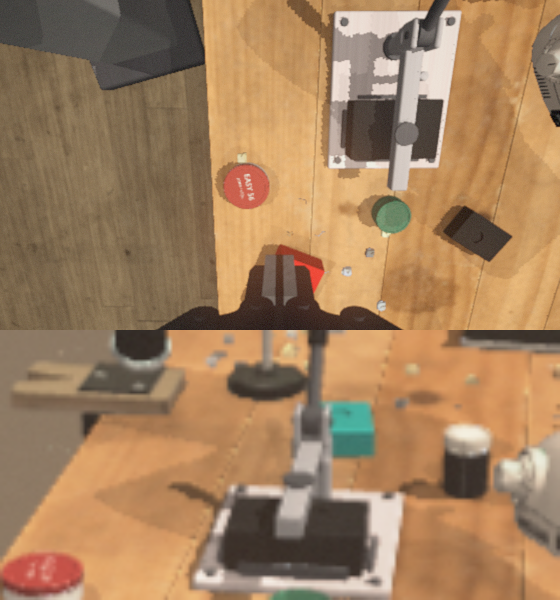

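Wrist view: the strap lies square across the block, with its end at (398,188) beside the stop pin at (423,75). The block is in its nest, and the tin and pot have not moved. I'll check the pose and plan the lever path.

Run:
```python
from h import *
from scipy.spatial.transform import Rotation as Ro
T=np.eye(4);T[:3,:3]=Ro.from_euler("xyz",[3.137,.0038,1.3223]).as_matrix();p=np.array([.33838,-.40819,.22968]);T[:3,3]=p
W=T@camera_info("wrist")["mount"]
fx=lambda u,v,z:(R.T@(ray("wrist",u,v,z,W)[:2]-post)).round(4)
print("end",fx(398,187,.062),"knob",fx(406,133,.066),"plate corners",fx(329,166,.008),fx(437,167,.008),fx(462,12,.008),fx(334,12,.008))
for d in (70,60,50,40,30,20,10,0,-3):
    f=np.radians(d); y=.078*np.cos(f)-.007*np.sin(f); z=.074+.078*np.sin(f)+.007*np.cos(f)
    q=post+R@[0,y-.011]; print(d,q.round(4),"z",round(z,4),"rel",(np.r_[q,z]-p).round(4))
```

```text
end [ 0.0003 -0.1314] knob [ 0.0005 -0.079 ] plate corners [-0.0597 -0.1214] [ 0.0624 -0.1233] [0.064  0.0307] [-0.0615  0.0312]
70 [ 0.4848 -0.305 ] z 0.1497 rel [ 0.1464  0.1032 -0.08  ]
60 [ 0.4879 -0.2925] z 0.145 rel [ 0.1495  0.1157 -0.0846]
50 [ 0.4908 -0.281 ] z 0.1383 rel [ 0.1524  0.1272 -0.0914]
40 [ 0.4933 -0.2709] z 0.1295 rel [ 0.1549  0.1373 -0.1002]
30 [ 0.4954 -0.2623] z 0.1191 rel [ 0.157   0.1459 -0.1106]
20 [ 0.4971 -0.2557] z 0.1073 rel [ 0.1587  0.1525 -0.1224]
10 [ 0.4982 -0.2511] z 0.0944 rel [ 0.1598  0.1571 -0.1352]
0 [ 0.4988 -0.2488] z 0.081 rel [ 0.1604  0.1594 -0.1487]
-3 [ 0.4988 -0.2485] z 0.0769 rel [ 0.1605  0.1597 -0.1528]
```

Emit:
send_rows:
  steps:
    - {"linear": [0.04,0.024,0],"twist": 0,"fingers": -1}
    - {"linear": [0.08,0.048,0],"twist": 0,"fingers": -1}
    - {"linear": [0.12,0.072,0],"twist": 0,"fingers": -1}
    - {"linear": [0.1416,0.084,-0.03],"twist": 0,"fingers": -1}
    - {"linear": [0.1416,0.084,-0.05],"twist": 0,"fingers": -1}

```text
clock: 6.2
tcp_pos: [0.4822, -0.3212, 0.1732]
tool_rot: [-3.139, -0.002, 1.327]
force: [-0.8, 0.3, -0.6]
opening: -0.001
grip_force: 0.0
```

Emit:
send_rows:
  steps:
    - {"linear": [0,0,-0.03],"twist": 0,"fingers": -1}
    - {"linear": [0,0,-0.03],"twist": 0,"fingers": -1}
    - {"linear": [0.0025,0.01,-0.03],"twist": 0,"fingers": -1}
    - {"linear": [0.005,0.019,-0.03],"twist": 0,"fingers": -1}

```text
clock: 6.7
tcp_pos: [0.4865, -0.3037, 0.1473]
tool_rot: [3.14, 0.0, 1.325]
force: [-0.1, -0.2, 1.3]
opening: 0.001
grip_force: 0.0
```

Emit:
send_rows:
  steps:
    - {"linear": [0.001,0.011,-0.002],"twist": 0,"fingers": -1}
    - {"linear": [0.0025,0.017,-0.0055],"twist": 0,"fingers": -1}
    - {"linear": [0.004,0.0225,-0.009],"twist": 0,"fingers": -1}
    - {"linear": [0.0055,0.028,-0.013],"twist": 0,"fingers": -1}
    - {"linear": [0.0065,0.033,-0.018],"twist": 0,"fingers": -1}

```text
clock: 7.32
tcp_pos: [0.4926, -0.2711, 0.1281]
tool_rot: [3.141, 0.0, 1.325]
force: [0.7, -0.8, 3.8]
opening: -0.004
grip_force: 1.2
```

Emit:
send_rows:
  steps:
    - {"linear": [0.001,0.0045,-0.005],"twist": 0,"fingers": -1}
    - {"linear": [0.002,0.0085,-0.0105],"twist": 0,"fingers": -1}
    - {"linear": [0.003,0.012,-0.016],"twist": 0,"fingers": -1}
    - {"linear": [0.0035,0.0152,-0.0222],"twist": 0,"fingers": -1}
    - {"linear": [0.004,0.0175,-0.0285],"twist": 0,"fingers": -1}

```text
clock: 7.95
tcp_pos: [0.4964, -0.2536, 0.0993]
tool_rot: [3.142, -0.0, 1.325]
force: [1.8, 0.4, 3.2]
opening: -0.001
grip_force: 1.3
```

Emit:
send_rows:
  steps:
    - {"linear": [0.001,0.0023,-0.0066],"twist": 0,"fingers": -1}
    - {"linear": [0.001,0.003,-0.013],"twist": 0,"fingers": -1}
    - {"linear": [0.001,0.004,-0.018],"twist": 0,"fingers": -1}

```text
clock: 8.32
tcp_pos: [0.4975, -0.2498, 0.0815]
tool_rot: [3.141, 0.0, 1.325]
force: [0.7, -0.1, 16.8]
opening: 0.0
grip_force: 8.7
```

Emit:
send_rows:
  steps:
    - {"linear": [0,0,-0.0015],"twist": 0,"fingers": -1}
    - {"linear": [0,0,-0.0015],"twist": 0,"fingers": -1}
    - {"linear": [0,0,-0.0015],"twist": 0,"fingers": -1}

```text
clock: 8.7
tcp_pos: [0.4978, -0.25, 0.0814]
tool_rot: [3.14, 0.0, 1.325]
force: [-3.8, 3.8, 15.6]
opening: -0.003
grip_force: 7.9
```

Emit:
send_rows:
  steps:
    - {"linear": [0,0,-0.001],"twist": 0,"fingers": -1}
    - {"linear": [0,0,-0.001],"twist": 0,"fingers": -1}

```text
clock: 8.95
tcp_pos: [0.4981, -0.25, 0.0812]
tool_rot: [3.139, 0.0, 1.325]
force: [-4.4, 4.3, 22.2]
opening: 0.002
grip_force: 11.4
```

Emit:
send_rows:
  steps:
    - {"linear": [0,0,0.01],"twist": 0,"fingers": -1}
    - {"linear": [0,0,0.04],"twist": 0,"fingers": -1}
    - {"linear": [-0.02,-0.01,0.09],"twist": 0,"fingers": -1}
    - {"linear": [-0.07,-0.06,0.14],"twist": 0,"fingers": -1}
    - {"linear": [-0.12,-0.11,0.15],"twist": 0,"fingers": -1}

```text
clock: 9.57
tcp_pos: [0.3979, -0.3395, 0.2234]
tool_rot: [3.139, 0.001, 1.326]
force: [-0.1, -1.2, 0.6]
opening: 0.0
grip_force: 0.0
```

Emit:
send_rows:
  steps:
    - {"linear": [-0.04,-0.05,0],"twist": 0,"fingers": -1}
    - {"linear": [-0.04,-0.05,0],"twist": 0,"fingers": -1}
    - {"linear": [-0.04,-0.05,0],"twist": 0,"fingers": -1}

```text
clock: 9.95
tcp_pos: [0.3584, -0.3885, 0.221]
tool_rot: [-3.141, -0.001, 1.324]
force: [-0.1, 1.2, -0.2]
opening: -0.003
grip_force: 0.0
```

Run:
```python
from bench import *
import cv2
from h import *
from scipy.spatial.transform import Rotation as Ro
s=telemetry.observe();print(s["clock"],s["tcp_pos"],s["tool_rot"],s["force"])
a=get_image("side")[200:280,200:360,::-1]
b=get_image("wrist")[:,:,::-1]
cv2.imwrite("pics/c5.png",np.vstack([b[:330],cv2.resize(a,(560,270))]))
```

```text
9.95 [ 0.35844038 -0.38849082  0.2210232 ] [-3.14107361e+00 -5.01399380e-04  1.32402997e+00] [-0.05181089  1.20015304 -0.24137928]
```

View pics/c5.png

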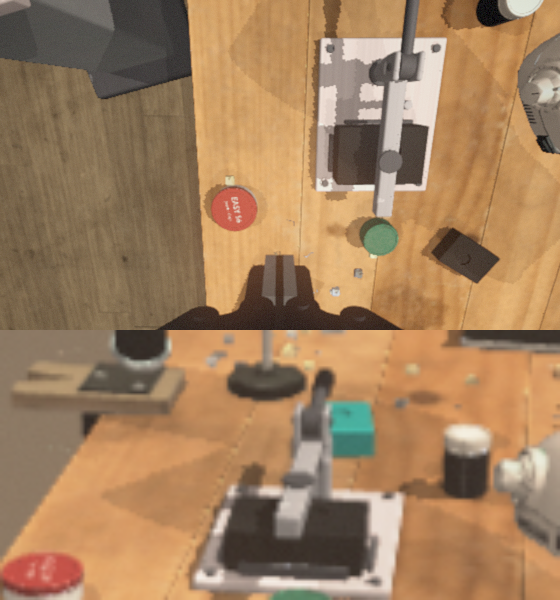

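The lever is level and the block is nested. The strap end is at wrist (384,214) and the knob at (390,161). I'll check the strap angle against the earlier picture.

Run:
```python
from h import *
import cv2
from scipy.spatial.transform import Rotation as Ro
def mk(p,e):
    T=np.eye(4);T[:3,:3]=Ro.from_euler("xyz",e).as_matrix();T[:3,3]=p
    return T@camera_info("wrist")["mount"]
A=mk([.33838,-.40819,.22968],[3.13699,.00377,1.32232]);B=mk([.35844,-.38849,.22102],[-3.14107,-.0005,1.32403])
# rectify both views on the strap-top plane z=.062: 4 px/mm, fixture x right, y up
c=camera_info("wrist");f=210/np.tan(np.radians(c["vertical_fov"]/2));K=np.array([[f,0,c["cx"]],[0,f,c["cy"]],[0,0,1]])
out=[]
for n,W,m in(("c4",A,0),("c5",B,0)):
    fx=np.array([[-.04,.0],[.06,.0],[.06,-.15],[-.04,-.15]])
    w=np.c_[(R@fx.T).T+post,np.full(4,.062)]
    q=(w-W[:3,3])@W[:3,:3]; uv=(K@(q/q[:,2:]).T).T[:,:2]
    H=cv2.getPerspectiveTransform(uv.astype("f4"),np.float32([[0,0],[400,0],[400,600],[0,600]]))
    im=cv2.imread(f"pics/{n}.png")[:330]
    out.append(cv2.warpPerspective(im,H,(400,600)))
o=np.hstack(out)
for x in(160,560): cv2.line(o,(x,0),(x,599),(0,0,255),1)
cv2.imwrite("pics/r.png",o)
```

```text
(no output)
```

View pics/r.png

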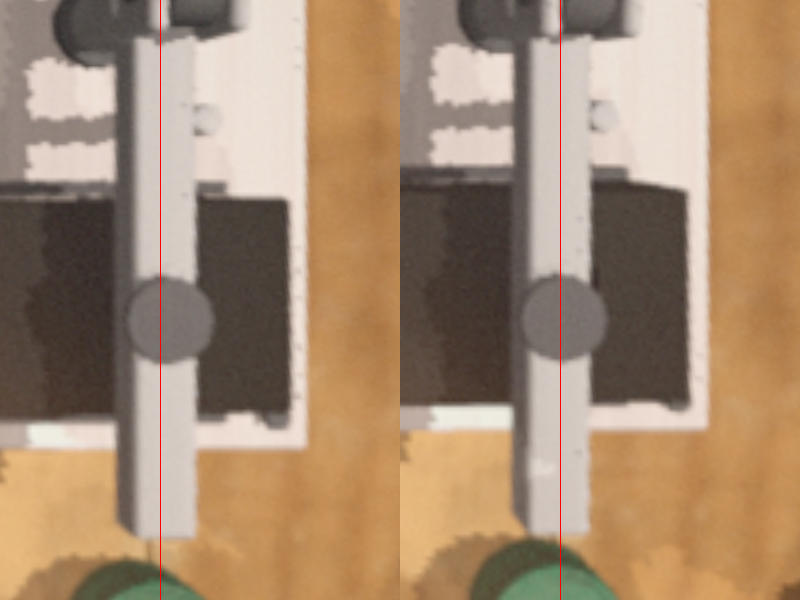

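The strap is still square in both rectified views (left before the lever push, right after), tilted no more than about 0.004 rad and against the pin. The fingertip height of 81 mm at the end stop matches a level lever. I'll hand it in.

```bash
python3 -c "
from bench import env
print(env.close_job())"
```

```text
the job is handed in; nothing more can be done
None
```

The block is clamped and the job handed in: the strap was pushed to its stop first, then the lever fully down, with the block still in its nest and, in the last pictures, the tin, pot and jar where they stood; the clock stood at about 10 s, and the hand-in gave no verdict.

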